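# Refit the filter cover on the rheometer's temperature unit and lock its quarter-turn stud

### The job

The filter cover is off the rheometer's low grey temperature unit: lay it back in its opening so that the flange sits flat all round. Then press its sprung knob lightly and turn it clockwise to find the slot, push the stud right in, turn it on clockwise a quarter turn to the stop and let go, so that it is locked and the knob stays down. Do not force anything, and leave the other things on the bench and on the unit where they are.

Things in the scene. Friction and masses are not known exactly. Their poses are not given: they have to be found in the camera images.
- unit: The temperature unit: light grey casing 260 mm (x) x 240 mm (y) x 100 mm tall, fixed on the bench. Origin: centre of its underside, z up. Top face flat at 100 mm, open filter bay in it. A small jar stands on its top beyond the bay (+x).
- opening (a point): Centre of the unit's rectangular opening, level with the casing's top (100 mm above the bench). Clear size 80.4 mm along x, 120.4 mm along y, straight walls, with a 5 mm 45-degree lead-in chamfer all round the rim. z up.
- receptacle: Slotted 40 x 40 mm steel plate fixed in the bay, the stud's receptacle. Origin and axes as the opening's. Plate top 16.5 mm below the origin; slot centred, 33 mm along x, 6.4 mm wide in y. Below the plate are flat lands, and a quarter turn clockwise (from above) from the slot two notches ended by stop walls. Over 40 N on it harms it (0.3 N m at the stop is safe, 0.5 not).
- cover_flange (a point): The loose grey metal cover, 0.27 kg, standing on its skirt on the bench. The point: centre of its flange's underside, z up, 24 mm above the bench. Flange 98 mm (x) x 138 mm (y), 4 mm thick; skirt below it 78 x 118 mm, 24 mm deep, 1.2 mm play each side in the opening. Seated, the point meets the opening's, axes in line (or half a turn round). Over 60 N on the unit is too rough.
- knob_centre (a point): Centre of the round ribbed black knob on the stud in the cover's middle: 29 mm diameter, 18 mm tall, its centre 25.5 mm above the flange's underside (21.5 mm above its top face) with the stud out, 12.5 mm free below it. The cover can be carried by it. The point goes in and out with the stud but does not turn with it. The knob turns with slight friction and keeps its angle.
- stud_pin (a point): Middle of the stud's steel cross pin (28 mm long, 4 mm thick) inside the skirt, 13 mm below the flange's underside with the stud out. The pin turns with the knob; this point does not. At the start the pin stands 10 to 80 degrees anticlockwise (seen from above) of the cover's x axis, just how much is unknown: it must be felt for, turning clockwise.
- stud (a joint): Push-in of the stud (m): 0 out, 0.0115 fully in; spring 3 N, plus 0.7 N per mm. Cover seated: off the slot the pin stops on the plate at 0.0015; in the slot it goes right in. Beyond 0.010 it turns clockwise under the lands to the stop, 80 to 100 degrees past the slot. Let go there it rises to about 0.007: locked. Let go sooner it stays near 0.009, or at the slot jumps out.

How it is judged:
By the outcome, as a careful person would: the job done as asked, in the order asked, and still so for the second after the job is handed in, with the robot touching nothing.
It also fails if it takes over 67 s, if anything falls off the work surface, if the arm or the gripper's body presses on something with over 40 N, if the wrist force passes 120 N, or if a joint passes its speed limit or range.

### The arm

A 6-joint arm with a two-finger parallel gripper is mounted at the origin on the work surface. World frame = base frame: x ahead of the robot, y to its left, z up, the work surface at z = 0. Lengths are in m, angles in degrees, forces in N, time in s.
With the tool pointing down it reaches from about 0.375 to 0.825 m from the base axis. Payload 5.5 kg.
Tool frame: the origin (TCP) lies on the centre line of the jaws, within the pads' length; the fingertips stand 11 mm ahead of it and the grasp point (between the pads) lies 8 mm behind it (ctrl.tip_reach is the z of the fingertips in the tool frame, in m); z points along the fingers, y is the line along which they close (so a half turn about z gives the same grasp; the last joint's range is limited). The gripper opens to 85 mm and grips with 20 to 120 N. Pads are 22 mm wide; open, the fingers measure 114 mm over their backs; the gripper's body (76 mm by 85 mm) begins 54 mm behind the grasp point. The pads swing forward as they close: fully open they stand 13 mm farther back than shut.
Start: joints at [74.714, 17.962, -2.699, 69.339, 0, 90], TCP at [0.158, 0.579, 0.242] pointing down, gripper open.
Joint ranges: [-152.73, 152.73], [-39.44, 99.34], [-58.76, 71.6], [-118.89, 123.64], [-81.53, 83.1], [-180, 180]. Speed limits (degrees/s): [136.94, 136.94, 172.46, 180, 180, 180].

### API

Orientations are given as a 3x3 rotation matrix whose columns are the frame's x, y, z axes.
In Python, from cell import status, eyes, finish_job, ctrl gives the robot as it stands.
- The arm moves only by the tool send_rows, never from a script. Its argument "commands" is a list of rows, each an object of numbers: "dx", "dy", "dz": the shift along the tool's x, y, z in cm; "spin": the turn about the tool's z in degrees. In form: [{"dx": .., "dy": .., "dz": .., "spin": ..}, ...]. A call has 1 to 5 rows; each row shifts and turns the commanded pose from where the row before left it, along the tool's axes as they then stand; what a row does not reach is not made up. A row lasts 1/10 s, in which the tool goes at most 50 mm and 8.59 degrees, less where a joint would pass 70% of its speed; a pose out of reach is approached as far as the arm can. A call is refused whole if a number of a shift passes 5 or a number of a turn 8.59, either way. A call with a gripper value outside its range is refused whole. "hand" is the opening, from -1 (shut) to 1 (fully open), set as the call begins (left out, the last holds). The fingers move at their own pace and stop on an object; "squeeze" is the grip in N (left out, the last holds). Time passes only in rows, so rows that do not move let the fingers close. It gives the time, the measured TCP pose, the force, the opening and the grip force at its end, in the units of the state.
- status.state(): the state, without advancing time (a new reading comes with each control period).
- eyes.capture(name): name is "side" or "top"; returns the picture (480x640x3 uint8, red, green, blue); there is no depth.
- eyes.camera_info(name): a dict with "fov_y" (degrees; the focal length in pixels is half the picture's height over the tangent of half this angle, whatever the lens; pixels are square), "cx", "cy" (the principal point, pixels), "dist" ([k1, k2, p1, p2, k3] as OpenCV has them; the pictures are not rectified), "R" (3x3) and "t" (3): a world point X has camera coordinates R X + t. Camera axes: x right, y down, z forward; pixel columns grow to the right and rows downward; lengths in m; the calibration is good to about 2 mm. A picture is of the moment at which its call begins. camera_info takes no time and is no camera call.
- finish_job(): hands the job in; it is judged then, once.
The state is a dict: "time_s": time; "q": joint angles; "joint_velocities": joint speeds; "tau": joint torques, N m; "position": TCP position; "ee_rot": TCP orientation; "wrist_force": force on the tool from outside, world axes, zero at the start; "wrist_torque": the same for the moment, N m; "width": finger opening in m; "grasp_force": force on a finger pad.
Only numpy, scipy, OpenCV 4.12 (cv2) and the standard library are available. Lean on these libraries where they do the work, as an engineer would, in place of code of your own. Each camera call takes 0.05 s, during which the arm holds its last target. There are 200 camera calls.

## Working session

There is one attempt and no reset: what is moved stays moved. The work goes in short steps, Python scripts to look and compute and a tool call to move; the robot and the scene stay as the last step left them, time stands still between calls to the robot, and variables do not carry over. Pictures are saved under pics/ and viewed, at most 10 in all, crops included, and the job is handed in when it is done.

Besides the shell and the picture viewer there is one more tool, called after "Emit:" in YAML: its name, and indented under it one key for each argument. send_rows: Moves the arm, as the interface text tells. Its arguments: {"type":"object","properties":{"commands":{"type":"array","items":{"type":"object","properties":{"dx":{"type":"number"},"dy":{"type":"number"},"dz":{"type":"number"},"spin":{"type":"number"}}}},"hand":{"type":"number"},"squeeze":{"type":"number"}},"required":["commands"]}

```bash
mkdir -p pics
python3 - <<'E'
from cell import status, eyes, ctrl
import cv2, numpy as np
s=status.state()
for k in("time_s","position","ee_rot","width","wrist_force"):print(k,np.round(s[k],4).tolist())
print(ctrl.tip_reach)
for n in("side","top"):
    im=eyes.capture(n); np.save(f"pics/{n}0.npy",im); cv2.imwrite(f"pics/{n}0.png",im[:,:,::-1])
    print(n,eyes.camera_info(n))
E
```

```text
time_s 0.0
position [0.1581, 0.5782, 0.2414]
ee_rot [[-0.9646, 0.2637, -0.0005], [0.2637, 0.9646, -0.0017], [-0.0, -0.0017, -1.0]]
width 0.0851
wrist_force [0.4433, 0.3008, 0.2195]
0.011
side {'fov_y': 50.85612825061914, 'cx': 322.1035513016169, 'cy': 242.24088728913264, 'dist': array([-0.02470419,  0.        ,  0.        ,  0.        ,  0.        ]), 'R': array([[ 0.82207089, -0.56922438, -0.01352973],
       [-0.35991201, -0.50107683, -0.78701039],
       [ 0.44120606,  0.65184785, -0.61679137]]), 't': array([-0.4421374 ,  0.27346422,  0.63985554])}
top {'fov_y': 50.486930432271706, 'cx': 322.44557980619123, 'cy': 237.5909108649019, 'dist': array([0.00576901, 0.        , 0.        , 0.        , 0.        ]), 'R': array([[-9.74301395e-04, -9.99738184e-01, -2.28607491e-02],
       [-9.99275289e-01,  1.84323700e-03, -3.80197121e-02],
       [ 3.80518957e-02,  2.28071390e-02, -9.99015459e-01]]), 't': array([-0.01293979,  0.53581763,  0.8486072 ])}
```

View pics/top0.png

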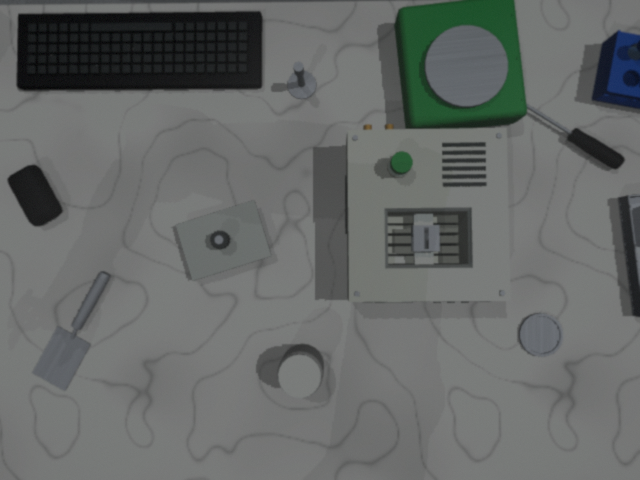

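View pics/side0.png

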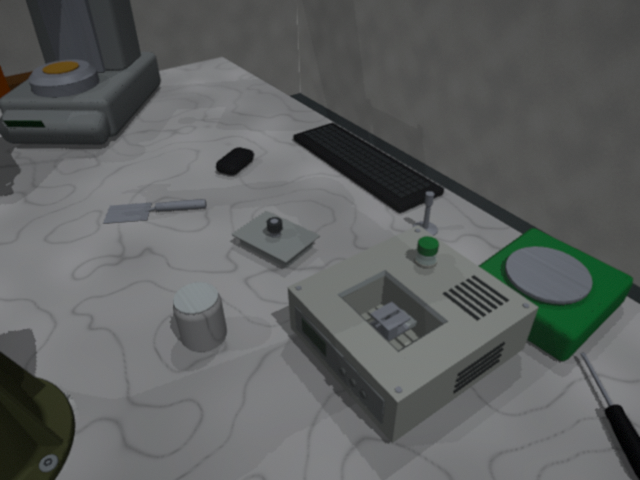

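The top view shows the cover flange around (222,240) with its knob at (219,240), the opening at about (387–472, 208–267), and the jar at (401,163). In the side view the knob is at (274,225) and the opening is around (395,310). Next I'll measure these precisely.

```bash
cat > h.py <<'E'
import numpy as np, cv2
from cell import eyes
def K(n):
    c=eyes.camera_info(n); f=240/np.tan(np.radians(c["fov_y"]/2))
    return c,np.array([[f,0,c["cx"]],[0,f,c["cy"]],[0,0,1.]])
def ray(n,uv,z):
    c,k=K(n); uv=np.asarray(uv,float).reshape(-1,1,2)
    p=cv2.undistortPoints(uv,k,c["dist"])[:,0]
    d=np.c_[p,np.ones(len(p))]@c["R"]; o=-c["R"].T@c["t"]
    return o+d*((z-o[2])/d[:,2])[:,None]
def proj(n,X):
    c,k=K(n); return cv2.projectPoints(np.asarray(X,float).reshape(-1,3),cv2.Rodrigues(c["R"])[0],c["t"],k,c["dist"])[0][:,0]
E
python3 - <<'E'
from h import *
t=np.load("pics/top0.npy"); s=np.load("pics/side0.npy")
a=cv2.convertScaleAbs(cv2.resize(t[185:305,165:285],None,fx=4.8,fy=4.8,interpolation=2),alpha=1.6)[:,:,::-1]
b=cv2.convertScaleAbs(cv2.resize(t[140:310,340:520],None,fx=3,fy=3,interpolation=2),alpha=1.6)[:,:,::-1]
cv2.imwrite("pics/b.png",b)
g=cv2.cvtColor(t,cv2.COLOR_RGB2GRAY).astype(int)
print("row238",g[238,370:492].tolist()); print("col 400",g[195:285,400].tolist());print("col455",g[195:285,455].tolist())
print("cov row",g[235,165:285].tolist()); print("cov col",g[195:290,235].tolist())
c=a.copy(); cv2.imwrite("pics/a.png",np.hstack([c,np.zeros((576,8,3),np.uint8)]))
E
```

```text
row238 [117, 116, 117, 118, 118, 117, 117, 117, 117, 117, 117, 118, 118, 118, 109, 89, 81, 90, 107, 113, 113, 105, 83, 72, 75, 83, 85, 85, 85, 85, 86, 85, 85, 85, 85, 84, 84, 84, 83, 84, 79, 67, 69, 83, 99, 104, 104, 103, 104, 104, 106, 105, 106, 100, 83, 70, 68, 72, 82, 98, 104, 106, 106, 104, 104, 105, 107, 111, 109, 97, 81, 82, 84, 84, 84, 84, 82, 85, 83, 84, 84, 83, 83, 83, 85, 85, 84, 81, 68, 52, 50, 50, 49, 50, 49, 49, 50, 53, 63, 65, 60, 75, 103, 118, 121, 122, 122, 120, 122, 122, 122, 121, 123, 123, 122, 122, 122, 122, 122, 122, 122, 122]
col 400 [117, 116, 117, 117, 117, 117, 118, 116, 118, 118, 118, 118, 110, 84, 70, 66, 62, 51, 48, 46, 56, 79, 104, 112, 113, 114, 112, 104, 68, 50, 75, 103, 114, 113, 96, 87, 85, 73, 51, 39, 49, 77, 85, 86, 86, 84, 85, 79, 58, 42, 46, 67, 81, 86, 85, 86, 85, 82, 72, 50, 55, 91, 115, 121, 122, 123, 123, 115, 87, 66, 68, 73, 80, 102, 115, 117, 119, 117, 119, 118, 117, 118, 117, 118, 118, 118, 118, 118, 118, 118]
col455 [121, 122, 122, 122, 122, 122, 122, 122, 121, 122, 121, 116, 100, 81, 75, 69, 60, 51, 50, 54, 70, 76, 78, 77, 77, 76, 74, 63, 
[... 614 characters left out ...]
109, 109, 110, 110, 109, 110, 109, 110, 109, 110, 109, 110, 110, 110, 110, 109, 110, 110, 111, 110, 109, 109, 111, 110, 109, 104, 92, 98, 102, 103, 109, 112, 112, 113, 113, 112, 111, 108, 106, 102, 104, 108, 113, 116, 118, 118]
cov col [111, 111, 111, 108, 108, 104, 103, 104, 104, 101, 93, 100, 104, 103, 103, 104, 105, 103, 104, 105, 105, 104, 105, 107, 105, 104, 104, 103, 103, 104, 105, 103, 104, 104, 103, 103, 103, 104, 104, 105, 105, 108, 108, 109, 108, 107, 101, 98, 96, 95, 96, 96, 97, 98, 97, 99, 101, 106, 108, 108, 109, 110, 107, 108, 109, 109, 109, 109, 108, 108, 109, 105, 97, 105, 108, 110, 109, 110, 108, 113, 118, 123, 121, 122, 121, 122, 122, 122, 122, 122, 123, 123, 122, 121, 122]
```

View pics/a.png

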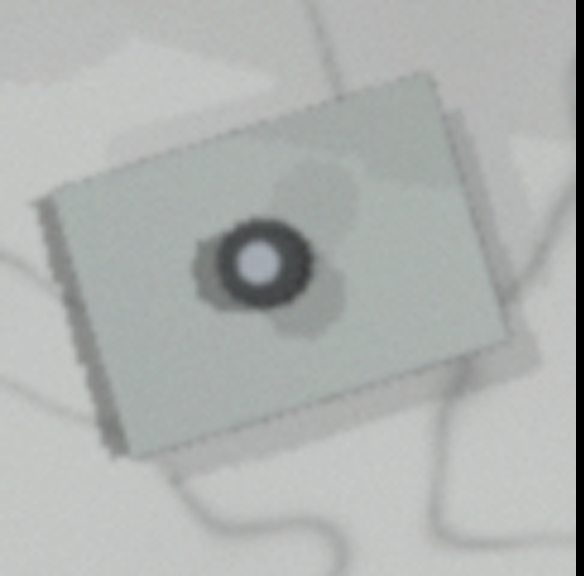

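View pics/b.png

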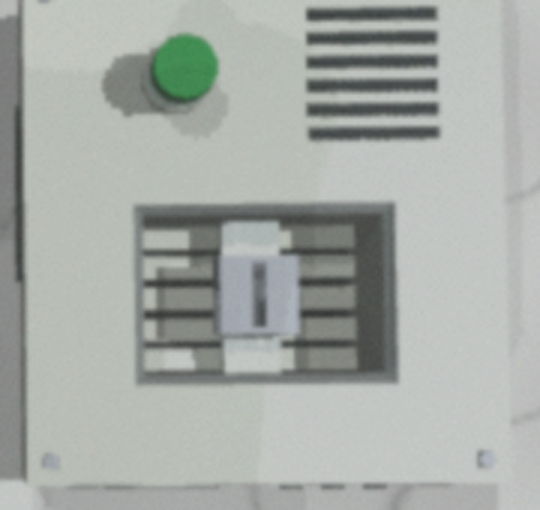

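Crop a (offset 165,185, scale 4.8) shows the flange's top corners at (50,192), (428,72), (508,342) and (132,458), and the knob at (265,263). Crop b (offset 340,140, scale 3) shows the rim corners at about (135,204), (394,204), (397,382) and (137,383), and the slot at (259,294).

```bash
cat >> h.py <<'E'
def edge(g,p,q,r=5):
    """subpixel line: max gradient across segment p-q; returns (pt,dir)"""
    p,q=np.array(p,float),np.array(q,float); d=(q-p)/np.linalg.norm(q-p); n=np.array([-d[1],d[0]])
    s=np.arange(-r,r+.01,.1); out=[]
    for a in np.linspace(.12,.88,40):
        pts=(p+(q-p)*a+np.outer(s,n)).astype(np.float32)
        v=cv2.remap(g,pts[:,0].reshape(1,-1),pts[:,1].reshape(1,-1),cv2.INTER_LINEAR)[0]
        v=np.abs(np.gradient(cv2.GaussianBlur(v.reshape(1,-1),(0,0),6)[0])); out.append(pts[v.argmax()])
    l=cv2.fitLine(np.array(out,np.float32),cv2.DIST_HUBER,0,.01,.01).ravel(); return l[2:],l[:2]
def quad(g,c,r=5):
    L=[edge(g,c[i],c[(i+1)%4],r) for i in range(4)]; o=[]
    for i in range(4):
        (a,u),(b,v)=L[i-1],L[i]; k=np.linalg.solve(np.c_[u,-v],b-a); o.append(a+u*k[0])
    return np.array(o)
def rep(name,P):
    e=[np.linalg.norm(P[i]-P[(i+1)%4])*1e3 for i in range(4)]
    v=(P[1]-P[0])+(P[2]-P[3]); w=(P[0]-P[3])+(P[1]-P[2])
    print(name,"centre",P.mean(0).round(4),"sides",np.round(e,1),"ang long",np.degrees(np.arctan2(v[1],v[0])).round(2),"ang x",np.degrees(np.arctan2(w[1],w[0])).round(2))
E
python3 - <<'E'
from h import *
t=np.load("pics/top0.npy"); s=np.load("pics/side0.npy")
g=cv2.cvtColor(t,cv2.COLOR_RGB2GRAY).astype(np.float32)
A=np.array([(50,192),(428,72),(508,342),(132,458)])/4.8+[164.6,184.6]
B=np.array([(135,204),(394,204),(397,382),(137,383)])/3+[339.7,139.7]
U=np.array([(26,-30),(500,-30),(512,485),(26,485)])/3+[339.7,139.7]
for nm,c,z,r in(("flange man",A,.028,0),("flange",A,.028,2),("rim man",B,.1,0),("rim",B,.1,2.5)):
    q=quad(g,c,r) if r else c
    rep(nm,ray("top",q,z))
print("slot",ray("top",[259/3+339.7,294/3+139.7],.0835))
# knob: dark masks + ellipse
for n,im,(u,v),w in(("top",t,(219,239),14),("side",s,(274,225),14)):
    m=np.zeros(im.shape[:2],np.uint8); m[v-w:v+w,u-w:u+w]=(cv2.cvtColor(im,7)[v-w:v+w,u-w:u+w]<62)*255
    cs=cv2.findContours(m,0,2)[0]; c=max(cs,key=cv2.contourArea); c=cv2.convexHull(c)
    (x,y),rad=cv2.minEnclosingCircle(c); print(n,cv2.boundingRect(c),x,y,rad, cv2.fitEllipse(c))
    for z in(.0495,.0585): print(z,ray(n,[x,y],z).round(4))
print(proj("side",ray("top",[265/4.8+164.6,263/4.8+184.6],.0585)))
print("jar",ray("top",[185/3+340,68/3+140],.135))
E
```

```text
flange man centre [0.5315 0.1512 0.028 ] sides [137.6  97.5 135.8  96.5] ang long -72.74 ang x 17.21
flange centre [0.5324 0.1517 0.028 ] sides [136.2  96.8 136.1  99.5] ang long -71.91 ang x 17.49
rim man centre [ 0.5324 -0.1747  0.1   ] sides [129.4  89.  129.3  89.9] ang long -90.0 ang x 0.29
rim centre [ 0.5324 -0.1743  0.1   ] sides [130.   90.3 130.6  90.2] ang long -89.6 ang x 0.3
slot [[ 0.53254001 -0.17440786  0.0835    ]]
top (210, 231, 20, 18) 219.5 239.5 9.823541641235352 ((219.530029296875, 239.606201171875), (17.67342758178711, 19.698455810546875), 88.2066421508789)
0.0495 [[0.5315 0.1518 0.0495]]
0.0585 [[0.5312 0.1498 0.0585]]
side (267, 218, 15, 18) 274.20001220703125 226.5 9.481139183044434 ((273.844482421875, 225.9303436279297), (15.747147560119629, 19.24776840209961), 8.877411842346191)
0.0495 [[0.5308 0.1451 0.0495]]
0.0585 [[0.5251 0.1341 0.0585]]
[[272.97033993 221.40119331]]
jar [[ 0.63907435 -0.13105409  0.135     ]]
```

Emit:
send_rows:
  commands:
    - {"dx": -3.15, "dy": -2.09}
    - {"dx": -3.15, "dy": -2.09}
    - {"dx": -3.15, "dy": -2.09}
    - {"dx": -3.15, "dy": -2.09}
    - {"dx": -3.15, "dy": -2.09}
  hand: 0.3
  squeeze: 50

```text
invalid input at $.commands[0]: expected keys dx, dy, dz, spin
```

Emit:
send_rows:
  commands:
    - {"dx": -3.15, "dy": -2.09}
    - {"dx": -3.15, "dy": -2.09}
    - {"dx": -3.15, "dy": -2.09}
    - {"dx": -3.15, "dy": -2.09}
    - {"dx": -3.15, "dy": -2.09}

```text
invalid input at $.commands[0]: expected keys dx, dy, dz, spin
```

Emit:
send_rows:
  commands:
    - {"dx": -3.15, "dy": -2.09}
    - {"dx": -3.15, "dy": -2.09}
    - {"dx": -3.15, "dy": -2.09}
    - {"dx": -3.15, "dy": -2.09}
    - {"dx": -3.15, "dy": -2.09}

```text
invalid input at $.commands[0]: expected keys dx, dy, dz, spin
```

Emit:
send_rows:
  commands:
    - {"spin": -8.5}
    - {"spin": -8.5}
    - {"spin": -8.5}
    - {"spin": -8.5}
    - {"spin": -8.5}

```text
invalid input at $.commands[0]: expected keys dx, dy, dz, spin
```

Run:
```python
from cell import status
import numpy as np
s=status.state()
for k in("time_s","q","position","ee_rot","width"):print(k,np.round(s[k],4).tolist())
```

```text
time_s 0.1
q [74.7129, 17.9992, -2.748, 69.3399, 0.001, 90.0017]
position [0.1581, 0.5783, 0.2415]
ee_rot [[-0.9646, 0.2637, -0.0004], [0.2637, 0.9646, -0.0015], [0.0, -0.0015, -1.0]]
width 0.0856
```

All four keys are needed.

Emit:
send_rows:
  commands:
    - {"dx": -3.15, "dy": -2.09, "dz": 0, "spin": 0}
    - {"dx": -3.15, "dy": -2.09, "dz": 0, "spin": 0}
    - {"dx": -3.15, "dy": -2.09, "dz": 0, "spin": 0}
    - {"dx": -3.15, "dy": -2.09, "dz": 0, "spin": 0}
    - {"dx": -3.15, "dy": -2.09, "dz": 0, "spin": 0}
  hand: 0.3
  squeeze: 50

```text
time_s: 0.6
position: [0.2832, 0.435, 0.242]
ee_rot: [[-0.965, 0.263, -0.0], [0.263, 0.965, -0.001], [0.0, -0.001, -1.0]]
wrist_force: [0.4, -0.1, 0.0]
width: 0.0557
grasp_force: 0.0
```

Emit:
send_rows:
  commands:
    - {"dx": -3.15, "dy": -2.09, "dz": 0, "spin": 0}
    - {"dx": -3.15, "dy": -2.09, "dz": 0, "spin": 0}
    - {"dx": -3.15, "dy": -2.09, "dz": 0, "spin": 0}
    - {"dx": -3.15, "dy": -2.09, "dz": 0, "spin": 0}
    - {"dx": -3.15, "dy": -2.09, "dz": 0, "spin": 0}

```text
time_s: 1.1
position: [0.4075, 0.2927, 0.242]
ee_rot: [[-0.965, 0.264, -0.0], [0.264, 0.965, -0.0], [0.0, -0.0, -1.0]]
wrist_force: [0.1, 0.3, -0.5]
width: 0.0556
grasp_force: 0.0
```

Emit:
send_rows:
  commands:
    - {"dx": -3.15, "dy": -2.09, "dz": 0, "spin": 0}
    - {"dx": -3.15, "dy": -2.09, "dz": 0, "spin": 0}
    - {"dx": -3.15, "dy": -2.09, "dz": 0, "spin": 0}
    - {"dx": -3.15, "dy": -2.09, "dz": 0, "spin": 0}
    - {"dx": -3.15, "dy": -2.09, "dz": 0, "spin": 0}

```text
time_s: 1.6
position: [0.5319, 0.1504, 0.242]
ee_rot: [[-0.965, 0.264, -0.001], [0.264, 0.965, -0.0], [0.001, -0.0, -1.0]]
wrist_force: [1.4, 0.3, -0.1]
width: 0.0555
grasp_force: 0.0
```

Emit:
send_rows:
  commands:
    - {"dx": 0, "dy": 0, "dz": 0, "spin": -8.5}
    - {"dx": 0, "dy": 0, "dz": 0, "spin": -8.5}
    - {"dx": 0, "dy": 0, "dz": 0, "spin": -8.5}
    - {"dx": 0, "dy": 0, "dz": 0, "spin": -8.5}
    - {"dx": 0, "dy": 0, "dz": 0, "spin": -8.5}

```text
time_s: 2.1
position: [0.531, 0.1516, 0.2418]
ee_rot: [[-0.887, -0.463, -0.001], [-0.463, 0.887, -0.0], [0.001, 0.0, -1.0]]
wrist_force: [-0.8, -0.2, 0.3]
width: 0.0552
grasp_force: 0.0
```

Run:
```python
from cell import status
import numpy as np
s=status.state()
for k in("time_s","q","position","ee_rot","width"):print(k,np.round(s[k],4).tolist())
```

```text
time_s 2.1
q [15.9343, 12.8722, -9.4639, 67.7213, 0.001, -11.6212]
position [0.531, 0.1516, 0.2418]
ee_rot [[-0.8866, -0.4626, -0.001], [-0.4626, 0.8866, -0.0003], [0.001, 0.0002, -1.0]]
width 0.0552
```

Emit:
send_rows:
  commands:
    - {"dx": 0, "dy": 0, "dz": 2.5, "spin": -8.5}
    - {"dx": 0, "dy": 0, "dz": 3, "spin": -8.5}
    - {"dx": 0, "dy": 0, "dz": 3, "spin": 0}
    - {"dx": 0, "dy": 0, "dz": 3, "spin": 0}
    - {"dx": 0, "dy": 0, "dz": 3.5, "spin": 0}

```text
time_s: 2.6
position: [0.5315, 0.1518, 0.0914]
ee_rot: [[-0.717, -0.697, 0.001], [-0.697, 0.717, 0.0], [-0.001, -0.0, -1.0]]
wrist_force: [0.1, 0.3, 0.0]
width: 0.0556
grasp_force: 0.0
```

Run:
```python
from h import *
from cell import status
s=status.state(); p=np.array(s["position"]);R=np.array(s["ee_rot"]); print(p,s["q"][5])
ims=[]
for n in("side","top"):
    im=eyes.capture(n); im=cv2.convertScaleAbs(im,alpha=1.7).copy()
    for X,c in(((.5315,.151,.0585),(255,0,0)),((.5315,.151,.0495),(0,255,0)),(p+R[:,2]*.011,(255,255,0))):
        u=proj(n,X)[0]; print(n,u.round(1)); 
        im[int(round(u[1])),int(round(u[0]))]=c
    v=proj(n,(.5315,.151,.06))[0].astype(int); ims.append(cv2.resize(im[v[1]-50:v[1]+50,v[0]-65:v[0]+65],None,fx=3,fy=4*.75,interpolation=0))
cv2.imwrite("pics/c.png",np.hstack(ims)[:,:,::-1])
```

```text
[0.53147255 0.15184943 0.09142065] -28.270349884082414
side [272.6 220.9]
side [272.9 224.9]
side [271.4 211. ]
top [218.7 239.3]
top [220.  239.5]
top [215.  238.8]
```

View pics/c.png

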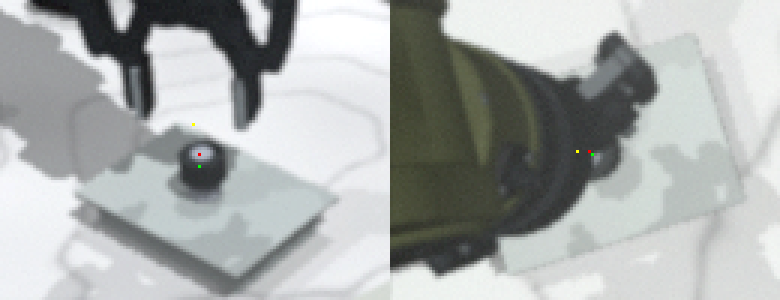

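The side view shows the projected knob-top point (200,154) within a pixel of the real one, and the fingers straddle the knob. I'll descend and grip.

Emit:
send_rows:
  commands:
    - {"dx": 0.05, "dy": -0.05, "dz": 1.3, "spin": 0}
    - {"dx": 0, "dy": 0, "dz": 1.3, "spin": 0}
    - {"dx": 0, "dy": 0, "dz": 1.0, "spin": 0}
    - {"dx": 0, "dy": 0, "dz": 0.3, "spin": 0}
    - {"dx": 0, "dy": 0, "dz": 0, "spin": 0}

```text
time_s: 3.2
position: [0.5311, 0.151, 0.0531]
ee_rot: [[-0.717, -0.697, -0.001], [-0.697, 0.717, -0.0], [0.0, 0.0, -1.0]]
wrist_force: [-0.6, 0.0, 0.4]
width: 0.0551
grasp_force: 0.0
```

Emit:
send_rows:
  commands:
    - {"dx": 0, "dy": 0, "dz": 0, "spin": 0}
    - {"dx": 0, "dy": 0, "dz": 0, "spin": 0}
    - {"dx": 0, "dy": 0, "dz": 0, "spin": 0}
    - {"dx": 0, "dy": 0, "dz": 0, "spin": 0}
    - {"dx": 0, "dy": 0, "dz": 0, "spin": 0}
  hand: -1
  squeeze: 50

```text
time_s: 3.7
position: [0.5319, 0.1511, 0.0539]
ee_rot: [[-0.717, -0.697, 0.001], [-0.697, 0.717, 0.0], [-0.001, -0.001, -1.0]]
wrist_force: [0.1, -0.8, 2.1]
width: 0.0253
grasp_force: 49.0
```

Run:
```python
from cell import status
import numpy as np
s=status.state()
for k in("time_s","q","position","ee_rot","width","wrist_force","wrist_torque","grasp_force"):print(k,np.round(s[k],4).tolist())
```

```text
time_s 3.7
q [15.8711, 21.3911, -24.3076, 44.2263, -0.0151, -28.3383]
position [0.5319, 0.1511, 0.0539]
ee_rot [[-0.7168, -0.6973, 0.0013], [-0.6973, 0.7168, 0.0001], [-0.001, -0.0009, -1.0]]
width 0.0253
wrist_force [0.0587, -0.771, 2.1241]
wrist_torque [-0.149, -0.1341, -0.0331]
grasp_force 48.9547
```

Run:
```python
from h import *
ims=[]
for n in("side","top"):
    im=cv2.convertScaleAbs(eyes.capture(n),alpha=1.8)
    v=proj(n,(.5315,.151,.05))[0].astype(int); ims.append(cv2.resize(im[v[1]-50:v[1]+50,v[0]-40:v[0]+40],None,fx=5,fy=5,interpolation=2))
cv2.imwrite("pics/d.png",np.hstack(ims)[:,:,::-1])
```

```text
(no output)
```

View pics/d.png

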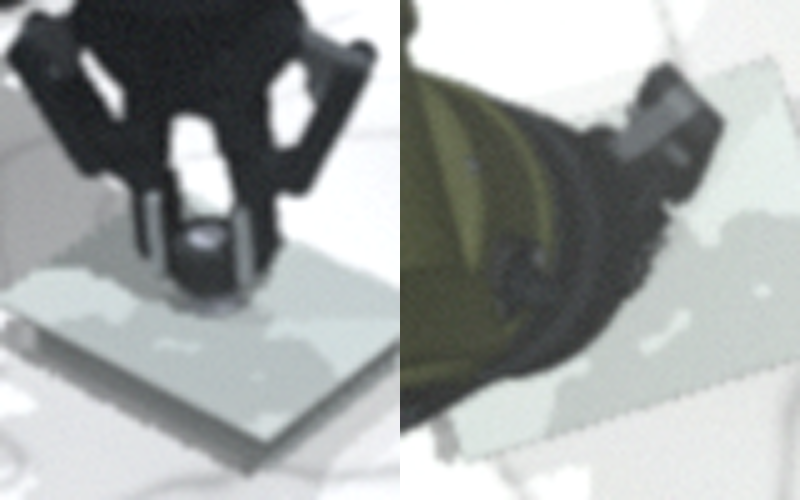

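The grip looks sound, with the knob between the pads and its top visible at (205,240). Next: lift, square up by 17.2°, and check.

Emit:
send_rows:
  commands:
    - {"dx": 0, "dy": 0, "dz": -0.5, "spin": 0}
    - {"dx": 0, "dy": 0, "dz": -1.5, "spin": 0}
    - {"dx": 0, "dy": 0, "dz": -2.5, "spin": 0}
    - {"dx": 0, "dy": 0, "dz": -2.5, "spin": 0}
    - {"dx": 0, "dy": 0, "dz": -2.5, "spin": 0}

```text
time_s: 4.3
position: [0.5301, 0.151, 0.1485]
ee_rot: [[-0.717, -0.697, -0.003], [-0.697, 0.717, -0.0], [0.002, 0.002, -1.0]]
wrist_force: [1.0, 1.2, -2.6]
width: 0.0252
grasp_force: 49.5
```

Emit:
send_rows:
  commands:
    - {"dx": 0, "dy": 0, "dz": -2.5, "spin": 0}
    - {"dx": 0, "dy": 0, "dz": -1.5, "spin": 4.3}
    - {"dx": 0, "dy": 0, "dz": 0, "spin": 4.3}
    - {"dx": 0, "dy": 0, "dz": 0, "spin": 4.3}
    - {"dx": 0, "dy": 0, "dz": 0, "spin": 4.3}

```text
time_s: 4.8
position: [0.5303, 0.151, 0.1879]
ee_rot: [[-0.892, -0.452, -0.002], [-0.452, 0.892, -0.0], [0.002, 0.001, -1.0]]
wrist_force: [-0.4, 0.2, -2.5]
width: 0.0251
grasp_force: 49.5
```

Run:
```python
from h import *
im=cv2.convertScaleAbs(eyes.capture("side"),alpha=1.5)
v=proj("side",(.5315,.151,.17))[0].astype(int);print(v)
cv2.imwrite("pics/e.png",cv2.resize(im[max(0,v[1]-60):v[1]+70,v[0]-90:v[0]+90],None,fx=4,fy=4)[:,:,::-1])
from cell import status
s=status.state()
for k in("position","ee_rot","width","wrist_force","wrist_torque","grasp_force"):print(k,np.round(s[k],4).tolist())
```

```text
[267 168]
position [0.5303, 0.151, 0.1878]
ee_rot [[-0.8935, -0.4492, -0.0021], [-0.4492, 0.8935, -0.0001], [0.0019, 0.0008, -1.0]]
width 0.025
wrist_force [0.5753, -0.036, -2.9414]
wrist_torque [0.0318, -0.0033, 0.0152]
grasp_force 49.5168
```

View pics/e.png

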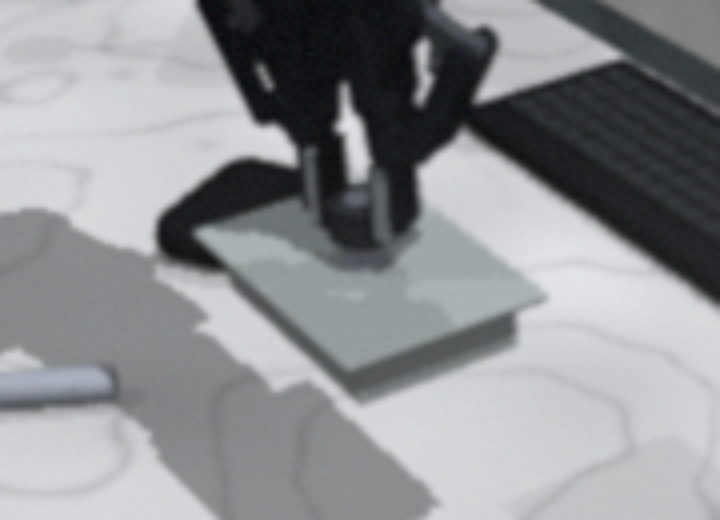

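The cover hangs level, with flange corners in the crop at (195,235), (350,373) and (547,298). Moving over the opening.

Emit:
send_rows:
  commands:
    - {"dx": 0.84, "dy": -1.72, "dz": 0, "spin": 0}
    - {"dx": 1.6, "dy": -3.2, "dz": 0, "spin": 0}
    - {"dx": 1.6, "dy": -3.2, "dz": 0, "spin": 0}
    - {"dx": 1.6, "dy": -3.2, "dz": 0, "spin": 0}
    - {"dx": 1.6, "dy": -3.2, "dz": 0, "spin": 0}

```text
time_s: 5.35
position: [0.5318, -0.0123, 0.1878]
ee_rot: [[-0.89, -0.456, -0.002], [-0.456, 0.89, 0.0], [0.001, 0.001, -1.0]]
wrist_force: [1.7, 0.5, -2.0]
width: 0.0246
grasp_force: 49.7
```

Emit:
send_rows:
  commands:
    - {"dx": 1.6, "dy": -3.2, "dz": 0, "spin": 0}
    - {"dx": 1.6, "dy": -3.2, "dz": 0, "spin": 0}
    - {"dx": 1.6, "dy": -3.2, "dz": 0, "spin": 0}
    - {"dx": 1.6, "dy": -3.2, "dz": 0, "spin": 0}
    - {"dx": 0.8, "dy": -1.84, "dz": 0, "spin": 0}

```text
time_s: 5.85
position: [0.5341, -0.1765, 0.1878]
ee_rot: [[-0.891, -0.454, -0.002], [-0.454, 0.891, 0.0], [0.001, 0.001, -1.0]]
wrist_force: [-0.7, 0.5, -2.7]
width: 0.0247
grasp_force: 49.6
```

Emit:
send_rows:
  commands:
    - {"dx": 0, "dy": 0, "dz": 0, "spin": 0}
    - {"dx": 0, "dy": 0, "dz": 0, "spin": 0}

```text
time_s: 6.05
position: [0.5344, -0.1741, 0.1877]
ee_rot: [[-0.891, -0.454, -0.002], [-0.454, 0.891, 0.001], [0.001, 0.002, -1.0]]
wrist_force: [0.7, 0.5, -2.0]
width: 0.0248
grasp_force: 49.7
```

Run:
```python
from h import *
im=eyes.capture("side"); np.save("pics/side2.npy",im); np.save("pics/top2.npy",eyes.capture("top"))
im=cv2.convertScaleAbs(im,alpha=1.5)
cv2.imwrite("pics/f.png",cv2.resize(im[190:390,280:500],None,fx=3,fy=3)[:,:,::-1])
from cell import status
s=status.state()
for k in("time_s","q","position","ee_rot","width","wrist_force","wrist_torque","grasp_force"):print(k,np.round(s[k],4).tolist())
```

```text
time_s 6.15
q [-17.975, 15.53, -13.1933, 61.3505, 0.0305, -45.0622]
position [0.5347, -0.1733, 0.1879]
ee_rot [[-0.8903, -0.4553, -0.0011], [-0.4553, 0.8903, 0.0009], [0.0005, 0.0013, -1.0]]
width 0.025
wrist_force [-0.0562, -0.0101, -2.3173]
wrist_torque [0.0411, 0.0224, -0.0401]
grasp_force 49.739
```

View pics/f.png

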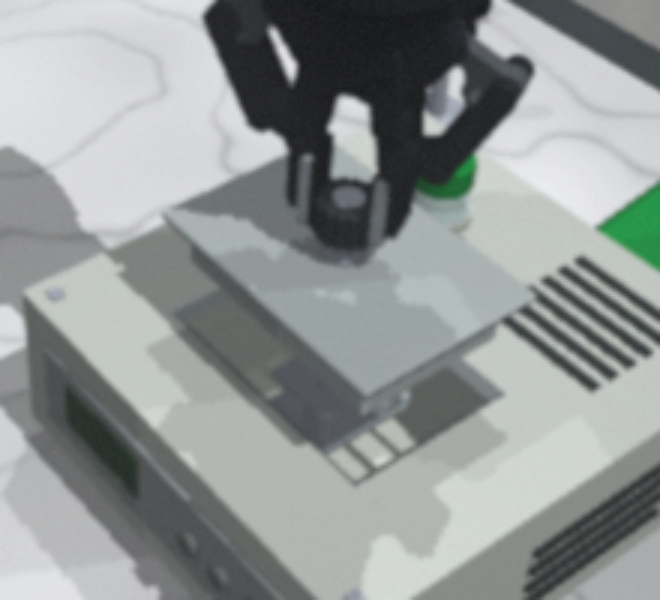

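The crop (offset 280,190, scale 3) shows the flange corners at left (165,213), bottom (365,398) and right (537,297), and the rim corners at left (178,315), bottom (355,484) and right (503,393).

Run:
```python
from h import *
im=np.load("pics/side2.npy"); g=cv2.cvtColor(im,7).astype(np.float32)
g0=cv2.cvtColor(np.load("pics/side0.npy"),7).astype(np.float32)
def three(name,g,c,z,r):
    c=np.array(c)/3+[279.7,189.7]
    for rr in(0,r):
        if rr:
            (a,u),(b,v)=edge(g,c[0],c[1],r),edge(g,c[1],c[2],r)
            k=np.linalg.solve(np.c_[u,-v],b-a); B=a+u*k[0]
            P=ray("side",[c[0],B,c[2]],z)
            U=ray("side",[a,a+u*20],z);V=ray("side",[b,b+v*20],z)
            U=U[1]-U[0];V=V[1]-V[0];print("  line angs",np.degrees(np.arctan2([U[1],V[1]],[U[0],V[0]])).round(2))
        else: P=ray("side",c,z)
        print(name,P[:,:2].round(4).tolist(),"mid",((P[0]+P[2])/2).round(4),"len",np.linalg.norm(np.diff(P,axis=0),axis=1).round(4))
three("flange",g,[(165,213),(365,398),(537,297)],.162,2.5)
three("rim",g,[(178,315),(355,484),(503,393)],.1,2)
c,_=K("side")
X=np.array([[.5324+sx*.0452,-.1744+sy*.0652,.1] for sx,sy in((-1,1),(-1,-1),(1,-1))])
q=proj("side",X); print("pred rim crop px",((q-[279.7,189.7])*3).round(1).tolist())
a,b=edge(g0,q[0],q[1],3),edge(g0,q[1],q[2],3)
k=np.linalg.solve(np.c_[a[1],-b[1]],b[0]-a[0]);print("rim0 corner side",ray("side",a[0]+a[1]*k[0],.1), "expect",X[1])
for e in(a,b):
    U=ray("side",[e[0],e[0]+20*e[1]],.1);U=U[1]-U[0];print(np.degrees(np.arctan2(U[1],U[0])))
```

```text
flange [[0.4865, -0.108], [0.4844, -0.245], [0.5819, -0.244]] mid [ 0.5342 -0.176   0.162 ] len [0.137  0.0974]
  line angs [-90.     0.31]
flange [[0.4865, -0.108], [0.4852, -0.2441], [0.5819, -0.244]] mid [ 0.5342 -0.176   0.162 ] len [0.1361 0.0966]
rim [[0.4905, -0.1132], [0.4909, -0.2392], [0.5796, -0.2385]] mid [ 0.535  -0.1758  0.1   ] len [0.126  0.0886]
  line angs [-91.5    0.78]
rim [[0.4905, -0.1132], [0.4893, -0.2403], [0.5796, -0.2385]] mid [ 0.535  -0.1758  0.1   ] len [0.1271 0.0902]
pred rim crop px [[167.4, 313.1], [348.9, 488.7], [501.7, 396.4]]
rim0 corner side [[ 0.49041671 -0.24029001  0.1       ]] expect [ 0.4872 -0.2396  0.1   ]
-89.28165166773361
1.052362521390019
```

Emit:
send_rows:
  commands:
    - {"dx": 0, "dy": 0, "dz": 0.6, "spin": 0}
    - {"dx": 0, "dy": 0, "dz": 1.0, "spin": 0}
    - {"dx": 0, "dy": 0, "dz": 0.9, "spin": 0}
    - {"dx": 0, "dy": 0, "dz": 0, "spin": 0}
    - {"dx": 0, "dy": 0, "dz": 0, "spin": 0}

```text
time_s: 6.65
position: [0.5347, -0.174, 0.1627]
ee_rot: [[-0.891, -0.454, -0.001], [-0.454, 0.891, 0.0], [0.001, 0.001, -1.0]]
wrist_force: [0.8, -1.1, -2.3]
width: 0.0246
grasp_force: 49.7
```

Run:
```python
from h import *
from cell import status
s=status.state()
for k in("time_s","position","ee_rot","wrist_force"):print(k,np.round(s[k],4).tolist())
S=eyes.capture("side");T=eyes.capture("top"); np.save("pics/side3.npy",S);np.save("pics/top3.npy",T)
a=cv2.resize(S[225:385,310:470],None,fx=2.5,fy=3.5,interpolation=2); b=cv2.resize(T[160:320,360:520],None,fx=2.5,fy=3.5,interpolation=2)
cv2.imwrite("pics/g.png",cv2.convertScaleAbs(np.hstack([a,b]),alpha=1.7)[:,:,::-1])
```

```text
time_s 6.65
position [0.5347, -0.174, 0.1627]
ee_rot [[-0.8908, -0.4545, -0.0011], [-0.4545, 0.8908, 0.0004], [0.0008, 0.0009, -1.0]]
wrist_force [0.8351, -1.0879, -2.2542]
```

View pics/g.png

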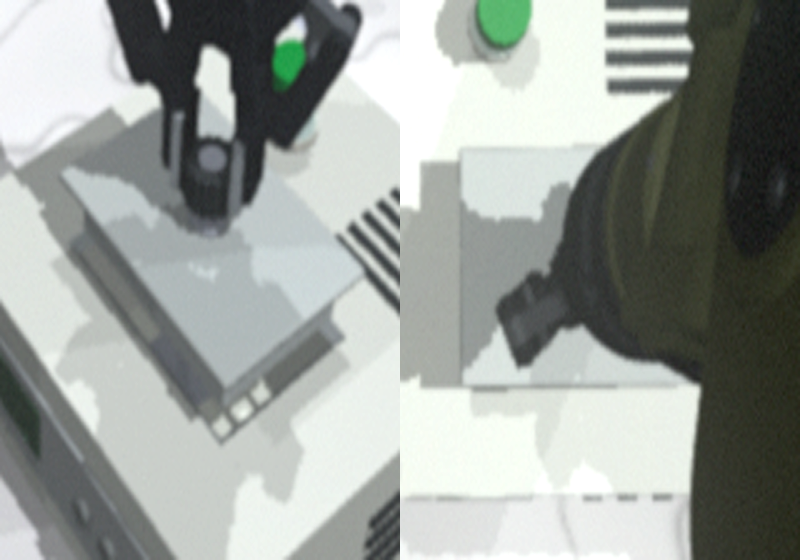

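The top view shows the flange's +y edge at u≈384, its +x edge at v≈202 and its −x edge at v≈270. In the side view its bottom corner is at (225,390) in the crop.

Run:
```python
from h import *
z=.1368
T=cv2.cvtColor(np.load("pics/top3.npy"),7).astype(np.float32);S=cv2.cvtColor(np.load("pics/side3.npy"),7).astype(np.float32)
def L(n,g,p,q,z,r=2.5):
    a,u=edge(g,p,q,r); P=ray(n,[p,q],z)
    # points on line nearest p,q
    pts=[a+u*np.dot(np.array(x)-a,u) for x in(p,q)]; P=ray(n,pts,z); return P[:,:2].round(4).tolist()
print("+y edge",L("top",T,(384,206),(384,266),z))
print("+x edge",L("top",T,(386,202.3),(430,202.3),z))
print("-x edge",L("top",T,(386,270),(440,270),z))
c=lambda x,y:(310+x/2.5-.4,225+y/3.5-.4)
print("side -x edge",L("side",S,c(80,190),c(205,372),z)); print("side -y edge",L("side",S,c(235,383),c(350,283),z))
print("jar-side rim -x (top)",L("top",T,(390,270),(391,270),z))
```

```text
+y edge [[0.5762, -0.1042], [0.4901, -0.1035]]
+x edge [[0.5831, -0.108], [0.5826, -0.1709]]
-x edge [[0.486, -0.1075], [0.4823, -0.1841]]
side -x edge [[0.4859, -0.122], [0.4856, -0.2315]]
side -y edge [[0.4915, -0.2435], [0.5718, -0.2433]]
jar-side rim -x (top) [[0.4853, -0.1132], [0.4853, -0.1146]]
```

Emit:
send_rows:
  commands:
    - {"dx": 0.2, "dy": 0, "dz": 0, "spin": -0.3}
    - {"dx": 0, "dy": 0, "dz": 0.5, "spin": 0}
    - {"dx": 0, "dy": 0, "dz": 0.4, "spin": 0}
    - {"dx": 0, "dy": 0, "dz": 0.3, "spin": 0}
    - {"dx": 0, "dy": 0, "dz": 0, "spin": 0}

```text
time_s: 7.25
position: [0.5329, -0.1751, 0.1506]
ee_rot: [[-0.889, -0.459, -0.001], [-0.459, 0.889, 0.0], [0.001, 0.001, -1.0]]
wrist_force: [0.2, -0.5, -2.8]
width: 0.0246
grasp_force: 49.7
```

Emit:
send_rows:
  commands:
    - {"dx": 0, "dy": 0, "dz": 0.2, "spin": 0}
    - {"dx": 0, "dy": 0, "dz": 0.2, "spin": 0}
    - {"dx": 0, "dy": 0, "dz": 0, "spin": 0}

```text
time_s: 7.55
position: [0.5332, -0.1751, 0.147]
ee_rot: [[-0.889, -0.459, -0.0], [-0.459, 0.889, 0.0], [0.0, 0.0, -1.0]]
wrist_force: [-0.1, 1.0, -2.3]
width: 0.0252
grasp_force: 49.7
```

Emit:
send_rows:
  commands:
    - {"dx": 0, "dy": 0, "dz": 0.3, "spin": 0}
    - {"dx": 0, "dy": 0, "dz": 0.3, "spin": 0}
    - {"dx": 0, "dy": 0, "dz": 0.3, "spin": 0}
    - {"dx": 0, "dy": 0, "dz": 0, "spin": 0}

```text
time_s: 7.95
position: [0.5329, -0.1751, 0.1377]
ee_rot: [[-0.889, -0.459, -0.001], [-0.459, 0.889, 0.0], [0.001, 0.001, -1.0]]
wrist_force: [1.3, -0.3, -2.1]
width: 0.0246
grasp_force: 49.7
```

Emit:
send_rows:
  commands:
    - {"dx": 0, "dy": 0, "dz": 0.3, "spin": 0}
    - {"dx": 0, "dy": 0, "dz": 0.2, "spin": 0}
    - {"dx": 0, "dy": 0, "dz": 0, "spin": 0}

```text
time_s: 8.25
position: [0.5331, -0.1751, 0.1329]
ee_rot: [[-0.889, -0.459, -0.001], [-0.459, 0.889, 0.0], [0.0, 0.0, -1.0]]
wrist_force: [-0.8, -0.2, -1.7]
width: 0.0249
grasp_force: 49.7
```

Emit:
send_rows:
  commands:
    - {"dx": 0, "dy": 0, "dz": 0.1, "spin": 0}
    - {"dx": 0, "dy": 0, "dz": 0.1, "spin": 0}
    - {"dx": 0, "dy": 0, "dz": 0, "spin": 0}

```text
time_s: 8.55
position: [0.5332, -0.1752, 0.1312]
ee_rot: [[-0.889, -0.459, -0.0], [-0.459, 0.889, 0.0], [0.0, 0.0, -1.0]]
wrist_force: [0.1, 0.3, -1.8]
width: 0.025
grasp_force: 49.7
```

Emit:
send_rows:
  commands:
    - {"dx": 0, "dy": 0, "dz": 0.1, "spin": 0}
    - {"dx": 0, "dy": 0, "dz": 0, "spin": 0}

```text
time_s: 8.75
position: [0.5334, -0.1752, 0.1303]
ee_rot: [[-0.888, -0.459, 0.0], [-0.459, 0.888, -0.0], [-0.0, -0.0, -1.0]]
wrist_force: [0.5, 0.2, -2.2]
width: 0.0249
grasp_force: 49.7
```

Emit:
send_rows:
  commands:
    - {"dx": 0, "dy": 0, "dz": 0.05, "spin": 0}
    - {"dx": 0, "dy": 0, "dz": 0, "spin": 0}

```text
time_s: 8.95
position: [0.5334, -0.1752, 0.1302]
ee_rot: [[-0.889, -0.459, 0.0], [-0.459, 0.889, -0.0], [-0.0, -0.0, -1.0]]
wrist_force: [-1.1, -0.0, 1.5]
width: 0.0248
grasp_force: 50.1
```

Emit:
send_rows:
  commands:
    - {"dx": 0, "dy": 0, "dz": 0.05, "spin": 0}
    - {"dx": 0, "dy": 0, "dz": 0, "spin": 0}

```text
time_s: 9.15
position: [0.5334, -0.1752, 0.1296]
ee_rot: [[-0.889, -0.459, 0.0], [-0.459, 0.889, -0.0], [-0.0, -0.0, -1.0]]
wrist_force: [-1.0, 1.0, 3.4]
width: 0.0251
grasp_force: 50.2
```

Emit:
send_rows:
  commands:
    - {"dx": 0, "dy": 0, "dz": 0.1, "spin": 0}
    - {"dx": 0, "dy": 0, "dz": 0, "spin": 0}

```text
time_s: 9.35
position: [0.5335, -0.1752, 0.1286]
ee_rot: [[-0.889, -0.459, 0.0], [-0.459, 0.889, -0.0], [-0.0, -0.0, -1.0]]
wrist_force: [-1.2, 0.6, 5.0]
width: 0.0251
grasp_force: 50.5
```

Emit:
send_rows:
  commands:
    - {"dx": 0, "dy": 0, "dz": 0.05, "spin": 0}
    - {"dx": 0, "dy": 0, "dz": 0, "spin": 0}

```text
time_s: 9.55
position: [0.5335, -0.1752, 0.1285]
ee_rot: [[-0.889, -0.459, 0.001], [-0.459, 0.889, -0.0], [-0.0, -0.0, -1.0]]
wrist_force: [-3.1, 0.9, 8.3]
width: 0.0248
grasp_force: 50.9
```

Emit:
send_rows:
  commands:
    - {"dx": 0, "dy": 0, "dz": 0.05, "spin": 0}
    - {"dx": 0, "dy": 0, "dz": 0, "spin": 0}

```text
time_s: 9.75
position: [0.5335, -0.1752, 0.1284]
ee_rot: [[-0.889, -0.459, 0.001], [-0.459, 0.889, -0.0], [-0.001, -0.001, -1.0]]
wrist_force: [-4.7, 1.0, 10.9]
width: 0.0253
grasp_force: 51.1
```

Emit:
send_rows:
  commands:
    - {"dx": 0, "dy": 0, "dz": 0, "spin": 2}
    - {"dx": 0, "dy": 0, "dz": 0, "spin": 2}
    - {"dx": 0, "dy": 0, "dz": 0, "spin": 2}
    - {"dx": 0, "dy": 0, "dz": 0, "spin": 2}
    - {"dx": 0, "dy": 0, "dz": 0, "spin": 2}
  squeeze: 30

```text
time_s: 10.25
position: [0.5336, -0.1753, 0.1284]
ee_rot: [[-0.955, -0.296, 0.001], [-0.296, 0.955, -0.0], [-0.001, -0.001, -1.0]]
wrist_force: [-3.9, 0.9, 11.2]
width: 0.0255
grasp_force: 51.1
```

```bash
cat > st.py <<'E'
from cell import status
import numpy as np
s=status.state(); R=np.array(s["ee_rot"])
print(s["time_s"],"q6",round(s["q"][5],2),"pos",np.round(s["position"],4).tolist(),"F",np.round(s["wrist_force"],1).tolist(),"T",np.round(s["wrist_torque"],3).tolist())
E
python3 st.py
```

```text
10.25 q6 -35.42 pos [0.5336, -0.1753, 0.1284] F [-3.9, 0.9, 11.2] T [0.303, 0.829, 0.025]
```

Emit:
send_rows:
  commands:
    - {"dx": 0, "dy": 0, "dz": 0, "spin": 2}
    - {"dx": 0, "dy": 0, "dz": 0, "spin": 2}
    - {"dx": 0, "dy": 0, "dz": 0, "spin": 2}
    - {"dx": 0, "dy": 0, "dz": 0, "spin": 2}
    - {"dx": 0, "dy": 0, "dz": 0, "spin": 2}
  hand: -1
  squeeze: 30

```text
time_s: 10.75
position: [0.5336, -0.1752, 0.1281]
ee_rot: [[-0.992, -0.126, 0.001], [-0.126, 0.992, -0.0], [-0.001, -0.0, -1.0]]
wrist_force: [-2.4, 1.3, 7.1]
width: 0.025
grasp_force: 50.9
```

```bash
python3 st.py
```

```text
10.75 q6 -25.42 pos [0.5336, -0.1752, 0.1281] F [-2.4, 1.3, 7.1] T [0.201, 0.579, -0.028]
```

Emit:
send_rows:
  commands:
    - {"dx": 0, "dy": 0, "dz": 0.1, "spin": 0}
    - {"dx": 0, "dy": 0, "dz": 0, "spin": 0}

```text
time_s: 10.95
position: [0.5337, -0.1752, 0.1276]
ee_rot: [[-0.992, -0.127, 0.001], [-0.127, 0.992, -0.0], [-0.001, -0.0, -1.0]]
wrist_force: [-3.3, 1.6, 12.6]
width: 0.0247
grasp_force: 51.3
```

```bash
python3 st.py
```

```text
10.95 q6 -25.49 pos [0.5337, -0.1752, 0.1276] F [-3.3, 1.6, 12.6] T [0.423, 0.995, -0.095]
```

Emit:
send_rows:
  commands:
    - {"dx": 0, "dy": 0, "dz": 0, "spin": 1}
    - {"dx": 0, "dy": 0, "dz": 0, "spin": 1}
    - {"dx": 0, "dy": 0, "dz": 0, "spin": 1}
    - {"dx": 0, "dy": 0, "dz": 0, "spin": 1}

```text
time_s: 11.35
position: [0.5337, -0.1753, 0.1272]
ee_rot: [[-0.998, -0.057, 0.001], [-0.057, 0.998, -0.0], [-0.001, -0.0, -1.0]]
wrist_force: [-3.4, 1.0, 8.1]
width: 0.0248
grasp_force: 50.9
```

```bash
python3 st.py
```

```text
11.35 q6 -21.46 pos [0.5337, -0.1753, 0.1272] F [-3.4, 1.0, 8.1] T [0.273, 0.636, -0.013]
```

Emit:
send_rows:
  commands:
    - {"dx": 0, "dy": 0, "dz": 0.1, "spin": 0}
    - {"dx": 0, "dy": 0, "dz": 0, "spin": 0}

```text
time_s: 11.55
position: [0.5339, -0.1752, 0.1267]
ee_rot: [[-0.998, -0.058, 0.002], [-0.058, 0.998, -0.0], [-0.002, -0.0, -1.0]]
wrist_force: [-4.9, 1.8, 12.0]
width: 0.0245
grasp_force: 51.3
```

```bash
python3 st.py
```

```text
11.55 q6 -21.49 pos [0.5339, -0.1752, 0.1267] F [-4.9, 1.8, 12.0] T [0.436, 0.865, -0.106]
```

Emit:
send_rows:
  commands:
    - {"dx": 0, "dy": 0, "dz": 0, "spin": 1}
    - {"dx": 0, "dy": 0, "dz": 0, "spin": 1}
    - {"dx": 0, "dy": 0, "dz": 0, "spin": 1}
    - {"dx": 0, "dy": 0, "dz": 0, "spin": 1}

```text
time_s: 11.95
position: [0.5338, -0.1752, 0.1262]
ee_rot: [[-1.0, 0.013, 0.001], [0.013, 1.0, -0.0], [-0.001, -0.0, -1.0]]
wrist_force: [-2.8, 0.3, 7.6]
width: 0.0248
grasp_force: 50.7
```

```bash
python3 st.py
```

```text
11.95 q6 -17.46 pos [0.5338, -0.1752, 0.1262] F [-2.8, 0.3, 7.6] T [0.207, 0.466, -0.048]
```

Emit:
send_rows:
  commands:
    - {"dx": 0, "dy": 0, "dz": 0.05, "spin": 1}
    - {"dx": 0, "dy": 0, "dz": 0.05, "spin": 1}
    - {"dx": 0, "dy": 0, "dz": 0, "spin": 1}

```text
time_s: 12.25
position: [0.5337, -0.1752, 0.1248]
ee_rot: [[-0.998, 0.065, 0.001], [0.065, 0.998, -0.0], [-0.001, -0.0, -1.0]]
wrist_force: [-2.1, 1.4, 6.5]
width: 0.0248
grasp_force: 50.6
```

```bash
python3 st.py
```

```text
12.25 q6 -14.46 pos [0.5337, -0.1752, 0.1248] F [-2.1, 1.4, 6.5] T [0.187, 0.425, -0.024]
```

Emit:
send_rows:
  commands:
    - {"dx": 0, "dy": 0, "dz": 0.1, "spin": 0}
    - {"dx": 0, "dy": 0, "dz": 0.1, "spin": 0}
    - {"dx": 0, "dy": 0, "dz": 0, "spin": 0}

```text
time_s: 12.55
position: [0.5338, -0.1752, 0.1229]
ee_rot: [[-0.998, 0.064, 0.001], [0.064, 0.998, -0.0], [-0.001, -0.0, -1.0]]
wrist_force: [-2.1, 1.1, 7.0]
width: 0.0243
grasp_force: 50.7
```

```bash
python3 st.py
```

```text
12.55 q6 -14.5 pos [0.5338, -0.1752, 0.1229] F [-2.1, 1.1, 7.0] T [0.196, 0.51, -0.051]
```

Emit:
send_rows:
  commands:
    - {"dx": 0, "dy": 0, "dz": 0.1, "spin": 0}
    - {"dx": 0, "dy": 0, "dz": 0.1, "spin": 0}
    - {"dx": 0, "dy": 0, "dz": 0, "spin": 0}

```text
time_s: 12.85
position: [0.5338, -0.1753, 0.1211]
ee_rot: [[-0.998, 0.064, 0.001], [0.064, 0.998, -0.0], [-0.001, -0.0, -1.0]]
wrist_force: [-2.3, 1.0, 8.6]
width: 0.0248
grasp_force: 50.7
```

Emit:
send_rows:
  commands:
    - {"dx": 0, "dy": 0, "dz": 0.1, "spin": 0}
    - {"dx": 0, "dy": 0, "dz": 0.05, "spin": 0}
    - {"dx": 0, "dy": 0, "dz": 0, "spin": 0}

```text
time_s: 13.15
position: [0.5338, -0.1752, 0.1198]
ee_rot: [[-0.998, 0.064, 0.001], [0.064, 0.998, -0.0], [-0.001, -0.0, -1.0]]
wrist_force: [-2.6, 1.4, 9.7]
width: 0.0246
grasp_force: 50.8
```

```bash
python3 st.py
```

```text
13.15 q6 -14.5 pos [0.5338, -0.1752, 0.1198] F [-2.6, 1.4, 9.7] T [0.279, 0.617, -0.077]
```

Emit:
send_rows:
  commands:
    - {"dx": 0, "dy": 0, "dz": 0.08, "spin": 0}
    - {"dx": 0, "dy": 0, "dz": 0, "spin": 0}

```text
time_s: 13.35
position: [0.5338, -0.1752, 0.119]
ee_rot: [[-0.998, 0.064, 0.001], [0.064, 0.998, -0.0], [-0.001, -0.0, -1.0]]
wrist_force: [-2.7, 2.1, 10.1]
width: 0.0248
grasp_force: 50.8
```

Emit:
send_rows:
  commands:
    - {"dx": 0, "dy": 0, "dz": 0.06, "spin": 0}
    - {"dx": 0, "dy": 0, "dz": 0, "spin": 0}

```text
time_s: 13.55
position: [0.5338, -0.1753, 0.1186]
ee_rot: [[-0.998, 0.064, 0.001], [0.064, 0.998, -0.0], [-0.001, -0.0, -1.0]]
wrist_force: [-4.0, 2.0, 11.4]
width: 0.0249
grasp_force: 51.1
```

```bash
python3 st.py
```

```text
13.55 q6 -14.5 pos [0.5338, -0.1753, 0.1186] F [-4.0, 2.0, 11.4] T [0.384, 0.788, 0.026]
```

Emit:
send_rows:
  commands:
    - {"dx": 0, "dy": 0, "dz": 0, "spin": 3}
    - {"dx": 0, "dy": 0, "dz": 0, "spin": 3}
    - {"dx": 0, "dy": 0, "dz": 0, "spin": 3}
    - {"dx": 0, "dy": 0, "dz": 0, "spin": 3}
    - {"dx": 0, "dy": 0, "dz": 0, "spin": 3}

```text
time_s: 14.05
position: [0.5338, -0.1752, 0.1186]
ee_rot: [[-0.947, 0.322, 0.002], [0.322, 0.947, -0.0], [-0.001, 0.0, -1.0]]
wrist_force: [-3.5, 2.1, 10.8]
width: 0.025
grasp_force: 51.1
```

```bash
python3 st.py
```

```text
14.05 q6 0.62 pos [0.5338, -0.1752, 0.1186] F [-3.5, 2.1, 10.8] T [0.387, 0.835, 0.049]
```

Turning freely under the lands (0.05 N m). Carrying on.

Emit:
send_rows:
  commands:
    - {"dx": 0, "dy": 0, "dz": 0, "spin": 5}
    - {"dx": 0, "dy": 0, "dz": 0, "spin": 5}
    - {"dx": 0, "dy": 0, "dz": 0, "spin": 5}
    - {"dx": 0, "dy": 0, "dz": 0, "spin": 5}
    - {"dx": 0, "dy": 0, "dz": 0, "spin": 5}

```text
time_s: 14.55
position: [0.5338, -0.1752, 0.1186]
ee_rot: [[-0.721, 0.693, 0.001], [0.693, 0.721, -0.0], [-0.001, 0.001, -1.0]]
wrist_force: [-3.5, 1.4, 12.0]
width: 0.0252
grasp_force: 51.1
```

```bash
python3 st.py
```

```text
14.55 q6 25.7 pos [0.5338, -0.1752, 0.1186] F [-3.5, 1.4, 12.0] T [0.381, 0.818, -0.004]
```

Emit:
send_rows:
  commands:
    - {"dx": 0, "dy": 0, "dz": 0, "spin": 5}
    - {"dx": 0, "dy": 0, "dz": 0, "spin": 5}
    - {"dx": 0, "dy": 0, "dz": 0, "spin": 5}
    - {"dx": 0, "dy": 0, "dz": 0, "spin": 5}
    - {"dx": 0, "dy": 0, "dz": 0, "spin": 5}

```text
time_s: 15.05
position: [0.5339, -0.1752, 0.1186]
ee_rot: [[-0.36, 0.933, 0.002], [0.933, 0.36, -0.0], [-0.001, 0.001, -1.0]]
wrist_force: [-3.1, 1.6, 11.4]
width: 0.025
grasp_force: 51.1
```

```bash
python3 st.py
```

```text
15.05 q6 50.7 pos [0.5339, -0.1752, 0.1186] F [-3.1, 1.6, 11.4] T [0.356, 0.764, 0.048]
```

Emit:
send_rows:
  commands:
    - {"dx": 0, "dy": 0, "dz": 0, "spin": 2}
    - {"dx": 0, "dy": 0, "dz": 0, "spin": 2}
    - {"dx": 0, "dy": 0, "dz": 0, "spin": 2}
    - {"dx": 0, "dy": 0, "dz": 0, "spin": 2}
    - {"dx": 0, "dy": 0, "dz": 0, "spin": 2}

```text
time_s: 15.55
position: [0.5339, -0.1751, 0.1186]
ee_rot: [[-0.195, 0.981, 0.002], [0.981, 0.195, 0.0], [-0.0, 0.002, -1.0]]
wrist_force: [-3.8, 1.3, 11.7]
width: 0.0247
grasp_force: 51.1
```

```bash
python3 st.py
```

```text
15.55 q6 60.58 pos [0.5339, -0.1751, 0.1186] F [-3.8, 1.3, 11.7] T [0.405, 0.793, -0.013]
```

Emit:
send_rows:
  commands:
    - {"dx": 0, "dy": 0, "dz": 0, "spin": 1.5}
    - {"dx": 0, "dy": 0, "dz": 0, "spin": 1.5}

```text
time_s: 15.75
position: [0.5339, -0.1751, 0.1186]
ee_rot: [[-0.144, 0.99, 0.002], [0.99, 0.144, 0.0], [-0.0, 0.002, -1.0]]
wrist_force: [-2.8, 3.2, 12.5]
width: 0.0247
grasp_force: 51.1
```

```bash
python3 st.py
```

```text
15.75 q6 63.56 pos [0.5339, -0.1751, 0.1186] F [-2.8, 3.2, 12.5] T [0.386, 0.766, 0.03]
```

Emit:
send_rows:
  commands:
    - {"dx": 0, "dy": 0, "dz": 0, "spin": 1.5}
    - {"dx": 0, "dy": 0, "dz": 0, "spin": 1.5}
    - {"dx": 0, "dy": 0, "dz": 0, "spin": 0}

```text
time_s: 16.05
position: [0.5339, -0.1751, 0.1186]
ee_rot: [[-0.092, 0.996, 0.002], [0.996, 0.092, 0.0], [-0.0, 0.002, -1.0]]
wrist_force: [-4.1, 2.0, 11.5]
width: 0.0249
grasp_force: 51.1
```

```bash
python3 st.py
```

```text
16.05 q6 66.53 pos [0.5339, -0.1751, 0.1186] F [-4.1, 2.0, 11.5] T [0.42, 0.772, -0.07]
```

Emit:
send_rows:
  commands:
    - {"dx": 0, "dy": 0, "dz": 0, "spin": 1.5}
    - {"dx": 0, "dy": 0, "dz": 0, "spin": 1.5}
    - {"dx": 0, "dy": 0, "dz": 0, "spin": 0}

```text
time_s: 16.35
position: [0.5339, -0.1751, 0.1186]
ee_rot: [[-0.04, 0.999, 0.002], [0.999, 0.04, 0.0], [-0.0, 0.002, -1.0]]
wrist_force: [-2.9, 1.9, 10.6]
width: 0.0247
grasp_force: 51.1
```

```bash
python3 st.py
```

```text
16.35 q6 69.53 pos [0.5339, -0.1751, 0.1186] F [-2.9, 1.9, 10.6] T [0.416, 0.798, -0.036]
```

Emit:
send_rows:
  commands:
    - {"dx": 0, "dy": 0, "dz": 0, "spin": 1.5}
    - {"dx": 0, "dy": 0, "dz": 0, "spin": 1.5}
    - {"dx": 0, "dy": 0, "dz": 0, "spin": 0}

```text
time_s: 16.65
position: [0.5339, -0.1751, 0.1187]
ee_rot: [[0.012, 1.0, 0.002], [1.0, -0.012, 0.0], [0.0, 0.002, -1.0]]
wrist_force: [-3.1, 1.7, 11.4]
width: 0.0247
grasp_force: 51.1
```

```bash
python3 st.py
```

```text
16.65 q6 72.53 pos [0.5339, -0.1751, 0.1187] F [-3.1, 1.7, 11.4] T [0.41, 0.788, -0.032]
```

Emit:
send_rows:
  commands:
    - {"dx": 0, "dy": 0, "dz": 0, "spin": 1.5}
    - {"dx": 0, "dy": 0, "dz": 0, "spin": 1.5}
    - {"dx": 0, "dy": 0, "dz": 0, "spin": 0}

```text
time_s: 16.95
position: [0.5339, -0.1751, 0.1186]
ee_rot: [[0.065, 0.998, 0.002], [0.998, -0.065, 0.0], [0.0, 0.002, -1.0]]
wrist_force: [-3.1, 1.8, 10.4]
width: 0.0249
grasp_force: 51.1
```

```bash
python3 st.py
```

```text
16.95 q6 75.54 pos [0.5339, -0.1751, 0.1186] F [-3.1, 1.8, 10.4] T [0.498, 0.755, -0.026]
```

Emit:
send_rows:
  commands:
    - {"dx": 0, "dy": 0, "dz": 0, "spin": 1.5}
    - {"dx": 0, "dy": 0, "dz": 0, "spin": 1.5}
    - {"dx": 0, "dy": 0, "dz": 0, "spin": 0}

```text
time_s: 17.25
position: [0.5339, -0.1751, 0.1186]
ee_rot: [[0.117, 0.993, 0.002], [0.993, -0.117, 0.0], [0.0, 0.002, -1.0]]
wrist_force: [-3.0, 1.9, 11.2]
width: 0.025
grasp_force: 51.1
```

```bash
python3 st.py
```

```text
17.25 q6 78.53 pos [0.5339, -0.1751, 0.1186] F [-3.0, 1.9, 11.2] T [0.444, 0.768, -0.04]
```

Emit:
send_rows:
  commands:
    - {"dx": 0, "dy": 0, "dz": 0, "spin": 1.5}
    - {"dx": 0, "dy": 0, "dz": 0, "spin": 1.5}
    - {"dx": 0, "dy": 0, "dz": 0, "spin": 0}

```text
time_s: 17.55
position: [0.5339, -0.1751, 0.1186]
ee_rot: [[0.169, 0.986, 0.002], [0.986, -0.169, 0.0], [0.0, 0.002, -1.0]]
wrist_force: [-2.5, 2.8, 11.3]
width: 0.025
grasp_force: 51.1
```

```bash
python3 st.py
```

```text
17.55 q6 81.53 pos [0.5339, -0.1751, 0.1186] F [-2.5, 2.8, 11.3] T [0.427, 0.688, -0.048]
```

Emit:
send_rows:
  commands:
    - {"dx": 0, "dy": 0, "dz": 0, "spin": 1.5}
    - {"dx": 0, "dy": 0, "dz": 0, "spin": 1.5}
    - {"dx": 0, "dy": 0, "dz": 0, "spin": 0}

```text
time_s: 17.85
position: [0.5339, -0.1751, 0.1186]
ee_rot: [[0.22, 0.976, 0.002], [0.976, -0.22, 0.0], [0.0, 0.002, -1.0]]
wrist_force: [-3.5, 0.9, 11.4]
width: 0.025
grasp_force: 51.1
```

```bash
python3 st.py
```

```text
17.85 q6 84.53 pos [0.5339, -0.1751, 0.1186] F [-3.5, 0.9, 11.4] T [0.467, 0.757, -0.012]
```

Emit:
send_rows:
  commands:
    - {"dx": 0, "dy": 0, "dz": 0, "spin": 1.5}
    - {"dx": 0, "dy": 0, "dz": 0, "spin": 1.5}
    - {"dx": 0, "dy": 0, "dz": 0, "spin": 0}

```text
time_s: 18.15
position: [0.534, -0.1751, 0.1186]
ee_rot: [[0.27, 0.963, 0.002], [0.963, -0.27, 0.0], [0.0, 0.002, -1.0]]
wrist_force: [-3.5, 2.2, 11.8]
width: 0.0244
grasp_force: 51.1
```

```bash
python3 st.py
```

```text
18.15 q6 87.51 pos [0.534, -0.1751, 0.1186] F [-3.5, 2.2, 11.8] T [0.435, 0.671, 0.114]
```

Emit:
send_rows:
  commands:
    - {"dx": 0, "dy": 0, "dz": 0, "spin": 1}
    - {"dx": 0, "dy": 0, "dz": 0, "spin": 0}

```text
time_s: 18.35
position: [0.534, -0.1751, 0.1186]
ee_rot: [[0.287, 0.958, 0.002], [0.958, -0.287, -0.0], [0.0, 0.002, -1.0]]
wrist_force: [-3.2, 2.2, 10.8]
width: 0.025
grasp_force: 51.1
```

```bash
python3 st.py
```

```text
18.35 q6 88.49 pos [0.534, -0.1751, 0.1186] F [-3.2, 2.2, 10.8] T [0.409, 0.715, 0.298]
```

Stop reached at about 0.3 N m. I'll ease the torque off, let the stud rise into the notch while still held, then open.

Emit:
send_rows:
  commands:
    - {"dx": 0, "dy": 0, "dz": 0, "spin": -0.8}
    - {"dx": 0, "dy": 0, "dz": -0.1, "spin": 0}
    - {"dx": 0, "dy": 0, "dz": -0.1, "spin": 0}
    - {"dx": 0, "dy": 0, "dz": -0.1, "spin": 0}
    - {"dx": 0, "dy": 0, "dz": 0, "spin": 0}

```text
time_s: 18.85
position: [0.5339, -0.1751, 0.1207]
ee_rot: [[0.274, 0.962, 0.001], [0.962, -0.274, 0.0], [0.0, 0.001, -1.0]]
wrist_force: [0.6, 0.8, 3.8]
width: 0.0245
grasp_force: 50.3
```

```bash
python3 st.py
```

```text
18.85 q6 87.7 pos [0.5339, -0.1751, 0.1207] F [0.6, 0.8, 3.8] T [0.388, -0.083, 0.137]
```

Emit:
send_rows:
  commands:
    - {"dx": 0, "dy": 0, "dz": 0.1, "spin": 0}
    - {"dx": 0, "dy": 0, "dz": 0.1, "spin": 0}
    - {"dx": 0, "dy": 0, "dz": 0.1, "spin": 0}
    - {"dx": 0, "dy": 0, "dz": 0, "spin": 0}

```text
time_s: 19.25
position: [0.534, -0.1752, 0.1192]
ee_rot: [[0.274, 0.962, 0.002], [0.962, -0.274, -0.0], [0.0, 0.002, -1.0]]
wrist_force: [-2.5, 3.2, 13.8]
width: 0.0248
grasp_force: 51.5
```

```bash
python3 st.py
```

```text
19.25 q6 87.7 pos [0.534, -0.1752, 0.1192] F [-2.5, 3.2, 13.8] T [0.581, 0.646, 0.139]
```

Emit:
send_rows:
  commands:
    - {"dx": 0, "dy": 0, "dz": 0, "spin": -0.5}
    - {"dx": 0, "dy": 0, "dz": -0.1, "spin": 0}
    - {"dx": 0, "dy": 0, "dz": -0.1, "spin": 0}
    - {"dx": 0, "dy": 0, "dz": -0.1, "spin": 0}
    - {"dx": 0, "dy": 0, "dz": 0, "spin": 0}

```text
time_s: 19.75
position: [0.5339, -0.1752, 0.1208]
ee_rot: [[0.265, 0.964, 0.001], [0.964, -0.265, -0.0], [0.0, 0.001, -1.0]]
wrist_force: [1.8, 2.2, 4.7]
width: 0.0249
grasp_force: 50.4
```

```bash
python3 st.py
```

```text
19.75 q6 87.2 pos [0.5339, -0.1752, 0.1208] F [1.8, 2.2, 4.7] T [0.406, -0.373, 0.155]
```

Emit:
send_rows:
  commands:
    - {"dx": 0, "dy": 0, "dz": -0.1, "spin": 0}
    - {"dx": 0, "dy": 0, "dz": 0, "spin": 0}

```text
time_s: 19.95
position: [0.5339, -0.1752, 0.1217]
ee_rot: [[0.265, 0.964, 0.001], [0.964, -0.265, -0.0], [0.0, 0.001, -1.0]]
wrist_force: [2.4, 2.0, 4.9]
width: 0.025
grasp_force: 50.3
```

```bash
python3 st.py
```

```text
19.95 q6 87.2 pos [0.5339, -0.1752, 0.1217] F [2.4, 2.0, 4.9] T [0.327, -0.604, 0.16]
```

Emit:
send_rows:
  commands:
    - {"dx": 0, "dy": 0, "dz": -0.1, "spin": 0}
    - {"dx": 0, "dy": 0, "dz": 0, "spin": 0}

```text
time_s: 20.15
position: [0.5338, -0.1753, 0.1227]
ee_rot: [[0.265, 0.964, 0.001], [0.964, -0.265, -0.0], [0.0, 0.001, -1.0]]
wrist_force: [3.8, 1.0, 4.6]
width: 0.0248
grasp_force: 50.3
```

```bash
python3 st.py
```

```text
20.15 q6 87.2 pos [0.5338, -0.1753, 0.1227] F [3.8, 1.0, 4.6] T [0.381, -0.804, 0.177]
```

Emit:
send_rows:
  commands:
    - {"dx": 0, "dy": 0, "dz": -0.06, "spin": 0}
    - {"dx": 0, "dy": 0, "dz": 0, "spin": 0}

```text
time_s: 20.35
position: [0.5338, -0.1752, 0.1229]
ee_rot: [[0.265, 0.964, 0.001], [0.964, -0.265, -0.0], [0.0, 0.001, -1.0]]
wrist_force: [5.6, 0.3, -0.3]
width: 0.0249
grasp_force: 50.0
```

```bash
python3 st.py
```

```text
20.35 q6 87.2 pos [0.5338, -0.1752, 0.1229] F [5.6, 0.3, -0.3] T [0.245, -1.195, 0.119]
```

The stud stops rising at about 7 mm with no load, so it is in the notch. Releasing and withdrawing.

Emit:
send_rows:
  commands:
    - {"dx": 0, "dy": 0, "dz": 0, "spin": 0}
    - {"dx": 0, "dy": 0, "dz": 0, "spin": 0}
    - {"dx": 0, "dy": 0, "dz": 0, "spin": 0}
    - {"dx": 0, "dy": 0, "dz": 0, "spin": 0}
  hand: 0.2

```text
time_s: 20.75
position: [0.5325, -0.1752, 0.1226]
ee_rot: [[0.266, 0.964, -0.002], [0.964, -0.266, 0.0], [-0.0, -0.001, -1.0]]
wrist_force: [0.2, 0.0, 0.4]
width: 0.0515
grasp_force: 0.0
```

Emit:
send_rows:
  commands:
    - {"dx": 0, "dy": 0, "dz": -1, "spin": 0}
    - {"dx": 0, "dy": 0, "dz": -2, "spin": 0}
    - {"dx": 0, "dy": 0, "dz": -3, "spin": 0}
    - {"dx": 0, "dy": 0, "dz": -3, "spin": 0}
    - {"dx": 0, "dy": 0, "dz": -3, "spin": 0}

```text
time_s: 21.25
position: [0.5331, -0.1752, 0.245]
ee_rot: [[0.265, 0.964, 0.0], [0.964, -0.265, -0.0], [-0.0, 0.0, -1.0]]
wrist_force: [0.8, -0.5, 0.1]
width: 0.0513
grasp_force: 0.0
```

Emit:
send_rows:
  commands:
    - {"dx": 0, "dy": -3, "dz": 0, "spin": 0}
    - {"dx": 0, "dy": -4, "dz": 0, "spin": 0}
    - {"dx": 0, "dy": -4, "dz": 0, "spin": 0}
    - {"dx": 0, "dy": -3, "dz": 0, "spin": 0}
    - {"dx": 0, "dy": 0, "dz": 0, "spin": 0}

```text
time_s: 21.75
position: [0.3948, -0.1371, 0.2437]
ee_rot: [[0.266, 0.964, -0.001], [0.964, -0.266, 0.0], [-0.0, -0.001, -1.0]]
wrist_force: [0.3, 0.1, 0.3]
width: 0.0512
grasp_force: 0.0
```

Run:
```python
from h import *
S=eyes.capture("side");T=eyes.capture("top"); np.save("pics/side4.npy",S);np.save("pics/top4.npy",T)
a=cv2.resize(S[225:385,310:470],None,fx=2.5,fy=3.5,interpolation=2); b=cv2.resize(T[130:290,360:520],None,fx=2.5,fy=3.5,interpolation=2)
cv2.imwrite("pics/i.png",cv2.convertScaleAbs(np.hstack([a,b]),alpha=1.7)[:,:,::-1])
for z in(.13,.125,.118):print(z,((proj("side",(.5327,-.1747,z))[0]-[309.6,224.6])*[2.5,3.5]).round(),((proj("top",(.5327,-.1747,z))[0]-[359.6,129.6])*[2.5,3.5]).round()+[400,0])
print([(round(z,4),((proj("side",(.5327,-.1747,z))[0]-[309.6,224.6])*[2.5,3.5]).round(1).tolist()) for z in(.1345,.1275,.123)])
```

```text
0.13 [204. 235.] [581. 374.]
0.125 [204. 245.] [579. 374.]
0.118 [203. 258.] [577. 375.]
[(0.1345, [205.0, 226.9]), (0.1275, [204.1, 240.1]), (0.123, [203.5, 248.5])]
```

View pics/i.png

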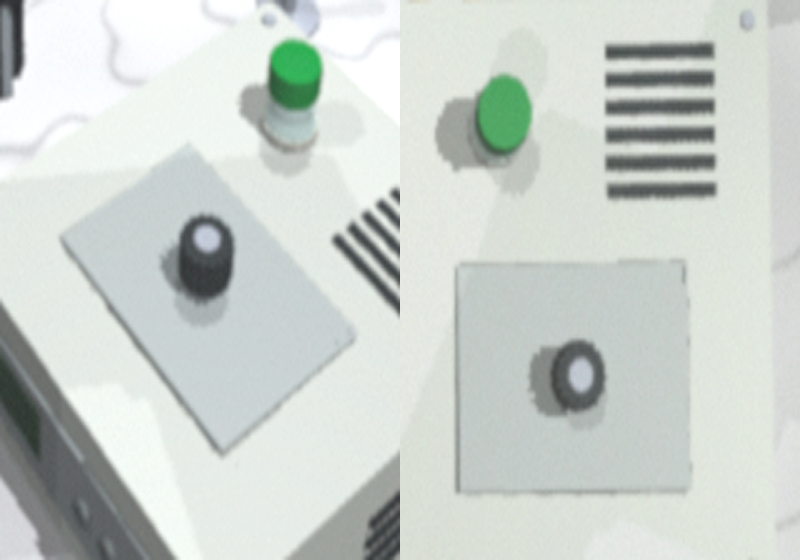

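The final views show the flange flat all round. The knob top sits at row ~239, against a predicted 240 for locked and 227 for out, and the jar is undisturbed. Handing in.

```bash
python3 -c "
from cell import finish_job
print(finish_job())"
```

```text
the job is handed in; nothing more can be done
None
```

The filter cover is seated flat in its opening and its stud is locked at the stop with the knob down; the gripper is clear, the jar looked undisturbed, and the job was handed in at about 22 s.

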